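Load a spring scale and hold a mirror so the camera sees its bar

ROBOT

A 6-joint arm with a two-finger parallel gripper is mounted at the origin on a cart in front of the work surface, level with it; the furniture and walls round the work are solid. World frame = base frame: x ahead of the robot, y to its left, z up, the work surface at z = 0. Lengths are in m, angles in rad, forces in N, time in s.
With the tool pointing down it reaches from about 0.3 to 0.875 m from the base axis. Payload 6.4 kg.
Tool frame: the origin (TCP) lies at the very end of the fingers, on their centre line; the grasp point (between the pads) lies 19 mm behind it; z points along the fingers, y is the line along which they close (so a half turn about z gives the same grasp; the last joint's range is limited). The gripper opens to 85 mm and grips with 20 to 120 N. Pads are 22 mm wide; open, the fingers measure 114 mm over their backs; the gripper's body (76 mm by 85 mm) begins 54 mm behind the grasp point. The pads swing forward as they close: fully open they stand 13 mm farther back than shut.
Start: joints at [1, 0.181, 1.607, -0, 1.354, -0.206], TCP at [0.205, 0.537, 0.231] pointing down, gripper open.
Joint ranges: [-2.99, 2.99], [-0.89, 2.07], [0.3, 2.58], [-1.14, 4.28], [0, 2.63], [-3.12, 3.12]. Speed limits (rad/s): [2.57, 2.57, 3.01, 3.14, 3.14, 3.14].

INTERFACE

Orientations are given as a 3x3 rotation matrix whose columns are the frame's x, y, z axes.
In Python, from plant import env, imaging, sign_off gives the robot as it stands. The module is installed in compiled form; this text tells all that it offers.
- The arm moves only by the tool arm_command, never from a script. Its argument "motion" is one flat list of numbers, 7 for each row, row after row: the shift along the world's x, y, z in units of 30 mm (1.0 is 30 mm), then the turn, a rotation vector about the world's x, y, z in units of 10 degrees (1.0 is 10 degrees), then the closure, from -1 (fully open) to 1 (shut). A call has 1 to 20 rows; each row shifts and turns the commanded pose from where the row before left it; what a row does not reach is not made up. A row lasts 1/8 s, in which the tool goes at most 62.5 mm and 10.7 degrees, less where a joint would pass 70% of its speed; a pose out of reach is approached as far as the arm can. A call with a number of a shift or a turn outside -1 to 1 is refused whole. A call with a gripper value outside its range is refused whole. The fingers move at their own pace and stop on an object; "force" is the grip in N (left out, the last holds). Time passes only in rows, so rows that do not move let the fingers close. It gives the time, the measured TCP pose, the force, the opening and the grip force at its end, in the units of the state.
- env.sense(): the state, without advancing time (a new reading comes with each control period).
- imaging.get_image(name): name is "scene" or "top"; returns a dict with "pixels" (480x640x3 uint8, blue, green, red), "range_z" (480x640 float32, m along the optical axis (not along the pixel's ray), 0 where there is no reading), "K" (3x3 intrinsics, pixels), "T" (4x4, takes a point from camera to world coordinates). Camera axes: x right, y up, looking along -z (the intrinsics and any distortion apply to the point x, -y, -z); pixel columns grow to the right and rows downward; lengths in m; the calibration is good to about 2 mm. A picture is of the moment at which its call begins.
- sign_off(): hands the job in; it is judged then, once.
Trained networks look in a picture, given as the dict that the camera call returned (one of the last four; its "shot" number tells which), for a name from the list of things; names that differ only in an ending like _2 or _b are one class to them, and where a whole thing is asked for, a point or a joint stands for the part that bears it (a point fixed in the world has none). Each returns a list of dicts, best first, with "conf" (0 to 1); they miss things now and then, are a little off and sometimes report something else, mostly with a low value. They report only what shows in the picture. A call takes as long as a camera call.
- imaging.cut_out(query, picture): "region" (480x640 bool, what is visible of it) and "rect" ([centre column, centre row, width, height] in pixels, round what is visible of it).
The state is a dict: "time": time; "q": joint angles; "qvel": joint speeds; "tau": joint torques, N m; "tcp_pos": TCP position; "eef_rot": TCP orientation; "contact_force": force on the tool from outside, world axes, zero at the start; "wrist_torque": the same for the moment, N m; "opening": opening from 0.0 (shut) to 1.0 (fully open); "grasp_force": force on a finger pad.
Only numpy, scipy, OpenCV 4.12 (cv2) and the standard library are available. Lean on these libraries where they do the work, as an engineer would, in place of code of your own. Each camera call takes 0.05 s, during which the arm holds its last target. There are 200 camera calls.

TASK

Put brass weights on the pan of the spring scale until its red bar has sunk level with the black index lines on the two white posts, which is the height of the camera's line of sight. Then turn the sprung mirror by its orange handle until the camera sees the bar in it, that is, until the camera's red aiming line, bent by the mirror, lands on the red bar, and finish while still holding the handle there, because the mirror springs back when let go. Leave the vial, rubber stopper and spare jaw where they are.

Things in the scene. Friction and masses are not known exactly. Their poses are not given: they have to be found in the camera images.
- rig: Fixed black optical rail, 205 mm long. Origin on its underside below the mirror's upright pivot; +x runs along the rail to the grey camera (50x42x42 mm, centred 130 mm along x), which looks along -x at the mirror. Camera, mirror centre and aiming line lie 100 mm above the origin. Place and yaw vary. The underside lies at the top of the grey desk mat, 7.5 mm above the black bench.
- mirror: Upright mirror, frame 64x54 mm, on a vertical pivot on the rig. Origin on the pivot at the glass centre; +x is the glass's outward normal, z up. A spring holds it at a stop, its normal 0.09 rad from the rig's x towards the rig's y; it turns counter-clockwise seen from above, up to 1.0 rad. The handle needs about 0.8 N at the stop, 2.2 N at 0.7 rad, and springs back.
- mirror_handle (a point): Grip point of the orange handle: an upright round post, 12 mm across, 70 mm behind the mirror's pivot (mirror -x), the point 28 mm above the mirror's centre. The post rises from a lever arm whose top is 14 mm below the mirror's centre to 40 mm above it (13 mm above the frame); it moves on an arc of 70 mm radius round the pivot.
- aim: The camera's line of sight after the mirror, drawn as a thin level red line 340 mm long. Origin on the mirror's pivot at the glass centre; +x along the reflected line, z up. It turns twice as far as the mirror (the mirror's normal halves the angle between the rig's +x and this line) and starts 0.18 rad off the rig's x.
- pan: Round steel pan of the spring scale, 110 mm across, rim of 3.5 mm (looks only, not solid). Origin at the centre of its upper face; x, y as the scale's, z up. It sinks straight down, about 12 mm for each brass weight, up to 54 mm from its unloaded stop. Its own hidden mass varies, so one or two weights are needed. It settles within half a second.
- scale: Fixed base of the spring scale, 110x150x14 mm, with a grey spring housing (60 mm across, 82 mm high) under the pan and two white posts, 129 mm high, 64 mm apart in x, 66 mm from the axis on the -y side, with black index lines 100 mm above the underside. Origin under the pan's axis on the underside, 7.5 mm above the black bench (level with the mat's top), z up. Place and yaw vary.
- bar (a point): Centre of the face of the red bar (40 mm wide along x of the pan, 16 mm tall) that hangs between the white posts on the -y side of the pan, 68 mm from its axis and 14 mm below the pan's upper face; it sinks with the pan.
- weight_a: Brass knob weight, 100 g, 24 mm across and 35 mm tall, standing on the black bench. Origin at the centre of its underside, z up.
- weight_b: Brass knob weight, same as weight_a., standing on the mat.
- weight_c: Brass knob weight, same as weight_a., standing on the mat.
- vial: Bystander: brown vial with blue cap, 30 mm across, 66 mm tall, standing. Origin at the centre of its underside.
- stopper: Bystander: red-brown rubber stopper, 32 mm across, 28 mm tall, standing. Origin at the centre of its underside.
- jaw: Bystander: black ribbed steel jaw, 50x26x14 mm, lying. Origin at the centre of its underside.

How it is judged:
On the way:
1. the pan, carrying weights and touched by nothing of the robot, has brought the red bar level with the aiming line (centres within 8 mm) and is at rest (z of bar in the frame of aim between -0.008 and 0.008 m and linear speed of pan below 0.01 m/s and contact force between each of the arm, the fingers and pan below 0.1 N), for 0.3 s.
At the end, for the whole second after the job is handed in: The reflected aiming line lands on the red bar: it passes within 20 mm sideways and 8 mm in height of the bar's centre; pan and mirror are at rest, the fingers hold the mirror (more than 0.3 N), and nothing of the robot touches the pan (all of step 1 and y of bar in the frame of aim between -0.02 and 0.02 m and x of bar in the frame of aim above 0.1 m and angular speed of mirror below 0.05 rad/s and contact force between the fingers and mirror above 0.3 N); the arm keeps its last pose, push and grip.
It fails at once if a bystander (vial, stopper or jaw) is moved more than 30 mm (distance of any of vial, stopper, jaw from where it was at the start of the episode above 0.03 m).
It also fails if it takes over 61 s, if anything falls off the work surface, if the arm or the gripper's body presses on something with over 40 N, if the wrist force passes 120 N, or if a joint passes its speed limit or range.

## Working session

There is one attempt and no reset: what is moved stays moved. The work goes in short steps, Python scripts to look and compute and a tool call to move; the robot and the scene stay as the last step left them, time stands still between calls to the robot, and variables do not carry over. Pictures are saved under pics/ and viewed, at most 10 in all, crops included, and the job is handed in when it is done.

Besides the shell and the picture viewer there is one more tool, called after ">>>" by a JSON object that holds its "name" and its "arguments". arm_command: Moves the arm, as the interface text tells. Its arguments: {"type":"object","properties":{"motion":{"type":"array","items":{"type":"number"}},"force":{"type":"number"}},"required":["motion"]}

```bash
mkdir -p pics
cat > h.py <<'E'
import numpy as np, cv2
from plant import env, imaging, sign_off
def cloud(p):
    Z=p["range_z"]; K=p["K"]; v,u=np.indices(Z.shape)
    P=np.stack([(u-K[0,2])/K[0,0]*Z, -(v-K[1,2])/K[1,1]*Z, -Z],-1)
    return P@p["T"][:3,:3].T+p["T"][:3,3]
E
python3 - <<'E'
from h import *
print(env.sense())
for n in ["scene","top"]:
    p=imaging.get_image(n); cv2.imwrite(f"pics/{n}0.png",p["pixels"]); W=cloud(p); print(n,p["K"].tolist(),p["T"].round(3).tolist())
    for q in ["rig","mirror","mirror_handle","pan","scale","bar","weight_a","vial","stopper","jaw"]:
        for d in imaging.cut_out(q,p)[:4]:
            m=d["region"]&(p["range_z"]>0)
            if d["conf"]>.3 and m.any():
                X=W[m]; print(q,round(d["conf"],2),np.round(d["rect"]),"med",np.median(X,0).round(3),"lo",np.percentile(X,2,0).round(3),"hi",np.percentile(X,98,0).round(3))
E
```

```text
{'time': 0.0, 'q': array([ 9.99704001e-01,  1.81549330e-01,  1.60799862e+00,  2.65780139e-05,
        1.35380416e+00, -2.06294255e-01]), 'qvel': array([ 2.80545872e-04, -1.23927236e-03, -1.16484760e-03,  4.31328554e-04,
       -8.44312151e-04,  4.12355684e-05]), 'tau': array([ 2.16603046e-03, -4.44874370e+01, -3.51336730e+01, -4.17078672e-05,
        9.00226791e-03,  4.78000231e-05]), 'tcp_pos': array([0.20480732, 0.53670188, 0.23038403]), 'eef_rot': array([[-9.34193583e-01,  3.56765192e-01, -9.72914454e-04],
       [ 3.56766310e-01,  9.34192512e-01, -1.46622314e-03],
       [ 3.85792019e-04, -1.71683934e-03, -9.99998452e-01]]), 'contact_force': array([ 0.22098846, -0.05973094, -0.33333461]), 'wrist_torque': array([-0.01441586,  0.03798487,  0.03614635]), 'grasp_force': 0.0, 'opening': 0.9992225270757331}
scene [[608.6517894125261, 0.0, 321.8586008134371], [0.0, 608.6517894125261, 228.3134694734746], [0.0, 0.0, 1.0]] [[0.615, 0.351, -0.706, -0.105], [-0.788, 0.291, -0.542, -0.696], [0.015, 0.89, 0.456, 0.569], [0.0, 0.0, 0.0, 1.0]]
rig 0.75 [377. 301.  53. 145.] med [ 0.497 -0.329  0
[... 2586 characters left out ...]
4  0.019] hi [0.588 0.059 0.149]
bar 0.74 [198. 246.  74.  68.] med [0.538 0.009 0.145] lo [ 0.489 -0.052  0.027] hi [0.59  0.061 0.149]
weight_a 0.48 [292. 303.  10.  15.] med [ 0.444 -0.147  0.024] lo [ 0.434 -0.158  0.017] hi [ 0.455 -0.136  0.038]
weight_a 0.47 [412. 282.  52.  50.] med [ 0.485 -0.349  0.097] lo [ 0.448 -0.383  0.009] hi [ 0.52  -0.312  0.149]
vial 0.55 [240. 161.  18.  24.] med [ 0.696 -0.052  0.07 ] lo [ 0.686 -0.064  0.014] hi [ 0.712 -0.038  0.078]
stopper 0.8 [351. 316.  19.  18.] med [ 0.426 -0.257  0.029] lo [ 0.411 -0.271  0.024] hi [ 0.44  -0.243  0.033]
jaw 0.73 [433. 231.  25.  28.] med [ 0.583 -0.403  0.021] lo [ 0.559 -0.421  0.011] hi [ 0.607 -0.385  0.026]
```

View pics/scene0.png

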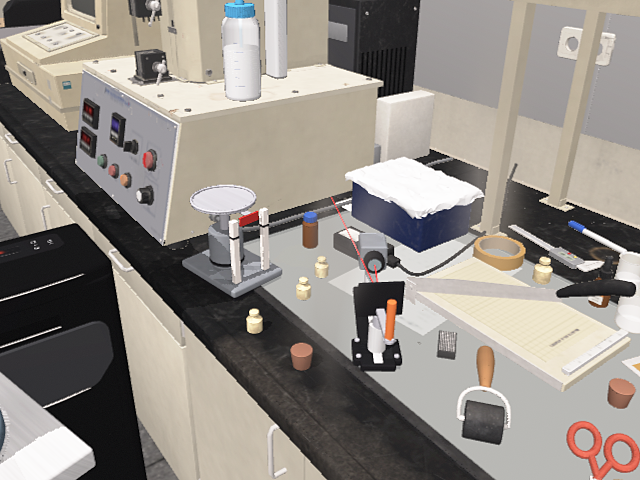

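View pics/top0.png

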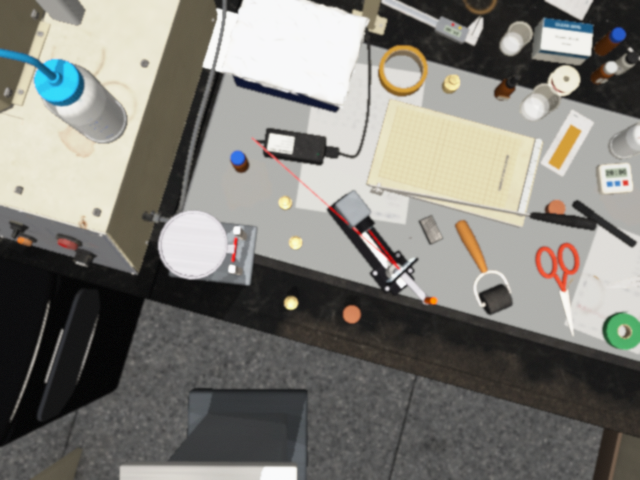

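The scene picture shows the scale at (232,244), three brass weights at (255,322), (304,288) and (321,267), and the mirror with its orange handle at (391,318). In the top view the weights are at (291,302), (295,242) and (285,202), the handle is at (431,300), and a tall instrument box stands left of the pan. Next I'll measure these and build a height map.

Run:
```python
from h import *
H=np.full((24,34),-1.)  # x .2-.8 ; y -.5...35 cell 25mm
for n in ["scene","top"]:
    p=imaging.get_image(n); W=cloud(p); ok=p["range_z"]>0
    hsv=cv2.cvtColor(p["pixels"],cv2.COLOR_BGR2HSV)
    X=W[ok]; i=((X[:,0]-.2)/.025).astype(int); j=((X[:,1]+.5)/.025).astype(int)
    g=(X[:,0]>.2)&(X[:,1]>-.5)&(i<24)&(j<34); np.maximum.at(H,(i[g],j[g]),X[g,2])
    def box(lo,hi): return ok&np.all((W>lo)&(W<hi),-1)
    Hh,S,V=[hsv[...,k].astype(int) for k in range(3)]
    for nm,c in dict(a=(.442,-.148),b=(.553,-.153),c=(.628,-.133)).items():
        m=box((c[0]-.03,c[1]-.03,.012),(c[0]+.03,c[1]+.03,.06))&(S>60)&(Hh>12)&(Hh<35)
        X=W[m]; t=X[X[:,2]>X[:,2].max()-.008]
        print(n,nm,m.sum(),X.mean(0).round(4),"range",X.min(0).round(3),X.max(0).round(3),"top",np.median(t,0).round(4))
    m=box((.38,-.47,.05),(.55,-.3,.2))&(S>150)&(Hh>5)&(Hh<20); X=W[m]; print("handle",m.sum(),X.mean(0).round(4),X.min(0).round(3),X.max(0).round(3),"top",X[X[:,2]>X[:,2].max()-.006].mean(0).round(4))
    m=box((.45,-.11,.09),(.62,-.03,.16))&(S>140)&((Hh<8)|(Hh>172)); X=W[m]
    print("bar",m.sum(),X.mean(0).round(4),X.min(0).round(3),X.max(0).round(3))
    if len(X)>5: 
        d=np.linalg.svd(X[:,:2]-X[:,:2].mean(0))[2][0]; print("bardir",d.round(3))
    m=box((.45,-.13,.115),(.62,-.03,.16))&(S<40)&(V>150)&~box((.4,-.05,.0),(.7,.1,.2)); X=W[m]
    if len(X)>10:
        _,l,c=cv2.kmeans(X[:,:2].astype(np.float32),2,None,(3,50,1e-5),5,2); print("posts",c.round(4).tolist(),X[:,2].max().round(3))
    m=box((.46,-.08,.128),(.62,.09,.16))&(S<60)&(V>120); X=W[m]; (c,s,a)=cv2.minAreaRect(X[:,:2].astype(np.float32)); print("pan",m.sum(),cv2.minEnclosingCircle(X[:,:2].astype(np.float32)),np.percentile(X[:,2],[5,25,50,75,95]).round(4))
    m=box((.47,-.37,.112),(.6,-.24,.13)); X=W[m]; print("cam top",m.sum(),cv2.minAreaRect(X[:,:2].astype(np.float32)))
    m=box((.4,-.45,.095),(.56,-.28,.145))&(V<110)&(S<90); X=W[m]; print("mir",m.sum(), cv2.minAreaRect(X[:,:2].astype(np.float32)))
print("cols y from -.5 step .025; rows x"); 
for i in range(24): print(f"{.2+.025*i:.3f}", ' '.join(f"{int(round(h*100)):3d}" if h>-.9 else "  ." for h in H[i]))
```

```text
scene a 102 [ 0.4412 -0.1495  0.0202] range [ 0.43  -0.159  0.012] [ 0.455 -0.134  0.032] top [ 0.4405 -0.1506  0.0288]
scene b 135 [ 0.5486 -0.1582  0.0231] range [ 0.539 -0.167  0.012] [ 0.564 -0.142  0.04 ] top [ 0.5495 -0.1578  0.0361]
scene c 97 [ 0.623  -0.1391  0.0232] range [ 0.614 -0.147  0.012] [ 0.638 -0.127  0.04 ] top [ 0.6236 -0.1377  0.0372]
handle 353 [ 0.4509 -0.3809  0.1202] [ 0.443 -0.387  0.081] [ 0.514 -0.344  0.147] top [ 0.4489 -0.3816  0.1439]
bar 176 [ 0.5301 -0.0572  0.1278] [ 0.509 -0.061  0.119] [ 0.551 -0.053  0.136]
bardir [-0.995  0.095]
posts [[0.558899998664856, -0.06069999933242798], [0.49959999322891235, -0.05530000105500221]] 0.138
pan 1705 ((0.5337961316108704, -0.0020598869305104017), 0.07123318314552307) [0.1345 0.1402 0.141  0.1418 0.1443]
cam top 1008 ((0.5472444891929626, -0.2906663417816162), (0.14465543627738953, 0.06401900947093964), 42.37451171875)
mir 1020 ((0.49686557054519653, -0.33661141991615295), (0.008562849834561348, 0.06409045308828354), 42.943599700927734)
top a 105 [ 0.4464 -0.1466  0.0244] range [ 0.433 -0.158  0.017] [ 0.457 
[... 3686 characters left out ...]
   4   3   4   3   4   3   4   3   1   1   1   1   1  11  11   1   8   8   1   1   3  27  44  51  53  27  27  27  27  27  27  42  42
0.700   4   4   3   4   3   3   3   3   3   3   4   4   5   5   5  11  11   8   8   1   1   3  27  44  51  52  26  27  27  42  42  42  42  42
0.725   4   3   4   3   3   3   4   3   3   2   3   5   5   5   5   5  11   1   1   1   1   3  27  41  44  44   .  26  27  42  42   .  42  42
0.750   4   3   3   3   4   3   4   3   2   2   1   4   5   5   5   5   4   1   1   1   1  26  27  27  27  27   .   .  27  42  42   .   .   .
0.775   3   3   3   4   4   3   3   3   2   1  11  11  11   1   1   1   1   1   1   1   2  27  28  27  27  27  27  27  27  42   .   .   .   .
```

>>> {"name": "arm_command", "arguments": {"motion": [0.3, -1, 0, 0, 0, 0.11, -0.2, 0.3, -1, 0, 0, 0, 0.11, -0.2, 0.3, -1, 0, 0, 0, 0.11, -0.2, 0.3, -1, 0, 0, 0, 0.11, -0.2, 0.3, -1, 0, 0, 0, 0.11, -0.2, 0.3, -1, 0, 0, 0, 0.11, -0.2, 0.3, -1, 0, 0, 0, 0.11, -0.2, 0.3, -1, 0, 0, 0, 0.11, -0.2, 0.3, -1, 0, 0, 0, 0.11, -0.2, 0.3, -1, 0, 0, 0, 0.11, -0.2, 0.3, -1, 0, 0, 0, 0.11, -0.2, 0.3, -1, 0, 0, 0, 0.11, -0.2, 0.3, -1, 0, 0, 0, 0.11, -0.2, 0.3, -1, 0, 0, 0, 0.11, -0.2, 0.3, -1, 0, 0, 0, 0.11, -0.2, 0.3, -1, 0, 0, 0, 0.11, -0.2, 0.3, -1, 0, 0, 0, 0.11, -0.2, 0.3, -1, 0, 0, 0, 0.11, -0.2, 0.3, -1, 0, 0, 0, 0.11, -0.2, 0, 0, 0, 0, 0, 0, -0.2], "force": 30}}

```text
time: 3.7
tcp_pos: [0.3765, -0.0343, 0.2315]
eef_rot: [[-1.0, 0.003, 0.0], [0.003, 1.0, -0.0], [-0.0, -0.0, -1.0]]
contact_force: [-0.5, 0.6, 0.1]
opening: 0.595
grasp_force: 0.0
```

>>> {"name": "arm_command", "arguments": {"motion": [0.56, -0.95, 0, 0, 0, 0, -0.2, 0.56, -0.95, 0, 0, 0, 0, -0.2, 0.56, -0.95, -1, 0, 0, 0, -0.2, 0.56, -0.95, -1, 0, 0, 0, -0.2, 0, 0, -1, 0, 0, 0, -0.2, 0, 0, -1, 0, 0, 0, -0.2, 0, 0, -1, 0, 0, 0, -0.2, 0, 0, -1, 0, 0, 0, -0.2, 0, 0, -0.8, 0, 0, 0, -0.2, 0, 0, -0.8, 0, 0, 0, -0.2, 0, 0, 0, 0, 0, 0, -0.2, 0, 0, 0, 0, 0, 0, 1, 0, 0, 0, 0, 0, 0, 1, 0, 0, 0, 0, 0, 0, 1, 0, 0, 0, 0, 0, 0, 1, 0, 0, 0, 0, 0, 0, 1]}}

```text
time: 5.7
tcp_pos: [0.4442, -0.147, 0.0045]
eef_rot: [[-1.0, 0.0, 0.002], [0.0, 1.0, -0.001], [-0.002, -0.001, -1.0]]
contact_force: [-0.4, 3.0, 6.9]
opening: 0.261
grasp_force: 29.8
```

>>> {"name": "arm_command", "arguments": {"motion": [0, 0, 0.8, 0, 0, 0, 1, 0, 0, 0.9, 0, 0, 0, 1, 0, 0, 0.9, 0, 0, 0, 1, 0, 0, 0.9, 0, 0, 0, 1, 0, 0, 0.9, 0, 0, 0, 1, 0, 0, 0.9, 0, 0, 0, 1, 0, 0, 0.9, 0, 0, 0, 1, 0.47, 0.95, 0, 0, 0, 0, 1, 0.47, 0.95, 0, 0, 0, 0, 1, 0.47, 0.95, 0, 0, 0, 0, 1, 0.47, 0.95, 0, 0, 0, 0, 1, 0.47, 0.95, 0, 0, 0, 0, 1, 0, 0, 0, 0, 0, 0, 1, 0, 0, 0, 0, 0, 0, 1]}}

```text
time: 7.45
tcp_pos: [0.5135, -0.0046, 0.1893]
eef_rot: [[-1.0, -0.0, -0.0], [-0.0, 1.0, -0.0], [0.0, -0.0, -1.0]]
contact_force: [-0.6, 0.1, -1.6]
opening: 0.26
grasp_force: 30.0
```

Run:
```python
from h import *
s=env.sense(); print(s["tcp_pos"].round(4),s["opening"],s["contact_force"].round(1))
p=imaging.get_image("scene"); cv2.imwrite("pics/s1.png",cv2.resize(p["pixels"][130:330,140:380],(720,600)))
```

```text
[ 0.5135 -0.0046  0.1893] 0.2597688497378714 [-0.6  0.1 -1.6]
```

View pics/s1.png

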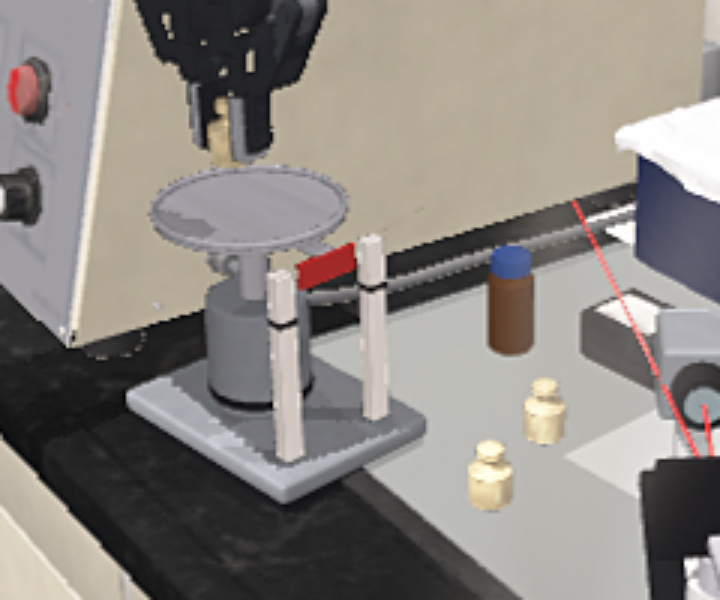

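The weight is held above the pan, which shows at about (248,208) in the crop. I'll lower it, release it and back off.

>>> {"name": "arm_command", "arguments": {"motion": [0, 0, -0.6, 0, 0, 0, 1, 0, 0, -0.5, 0, 0, 0, 1, 0, 0, -0.3, 0, 0, 0, 1, 0, 0, 0, 0, 0, 0, 1, 0, 0, 0, 0, 0, 0, 0.3, 0, 0, 0, 0, 0, 0, 0.1, 0, 0, 0, 0, 0, 0, 0, 0, 0, 0, 0, 0, 0, -0.1, 0, 0, 0.5, 0, 0, 0, -0.1, 0, 0, 1, 0, 0, 0, -0.1, 0, 0, 1, 0, 0, 0, -0.1, 0, 0, 0, 0, 0, 0, -0.1]}}

```text
time: 9.0
tcp_pos: [0.5158, -0.0047, 0.2261]
eef_rot: [[-1.0, -0.0, 0.006], [-0.0, 1.0, -0.002], [-0.006, -0.002, -1.0]]
contact_force: [-0.0, 1.0, -1.0]
opening: 0.548
grasp_force: 0.0
```

Run:
```python
from h import *
s=env.sense(); print(s["tcp_pos"].round(4),s["opening"],s["contact_force"].round(1))
p=imaging.get_image("scene"); cv2.imwrite("pics/s2.png",cv2.resize(p["pixels"][130:330,140:380],(720,600)))
W=cloud(p);hsv=cv2.cvtColor(p["pixels"],cv2.COLOR_BGR2HSV)
m=np.all((W>(.45,-.11,.06))&(W<(.62,-.03,.16)),-1)&(hsv[...,1]>140)&((hsv[...,0]<8)|(hsv[...,0]>172)); X=W[m];print("bar",X.mean(0).round(4),X.min(0).round(3),X.max(0).round(3))
```

```text
[ 0.5158 -0.0047  0.2261] 0.5482986885253873 [-0.  1. -1.]
bar [ 0.5297 -0.057   0.1159] [ 0.51  -0.061  0.106] [ 0.551 -0.052  0.124]
```

View pics/s2.png

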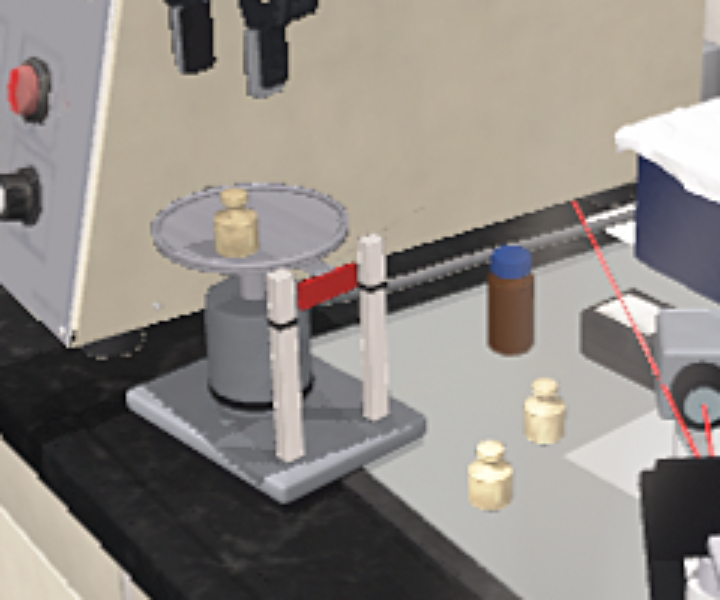

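The first weight stands on the pan and the bar sank about 12 mm. It needs one more, so I'll fetch weight_b.

>>> {"name": "arm_command", "arguments": {"motion": [0.27, -1, 0, 0, 0, 0, -0.2, 0.27, -1, 0, 0, 0, 0, -0.2, 0.27, -1, 0, 0, 0, 0, -0.2, 0.27, -1, -0.2, 0, 0, 0, -0.2, 0.27, -1, -1, 0, 0, 0, -0.2, 0, 0, -1, 0, 0, 0, -0.2, 0, 0, -1, 0, 0, 0, -0.2, 0, 0, -1, 0, 0, 0, -0.2, 0, 0, 0, 0, 0, 0, -0.2, 0, 0, 0, 0, 0, 0, -0.2]}}

```text
time: 10.3
tcp_pos: [0.5546, -0.1544, 0.0969]
eef_rot: [[-1.0, -0.0, 0.0], [-0.0, 1.0, -0.0], [-0.0, -0.0, -1.0]]
contact_force: [0.8, 0.3, 0.6]
opening: 0.605
grasp_force: 0.0
```

>>> {"name": "arm_command", "arguments": {"motion": [0, 0, -0.9, 0, 0, 0, -0.2, 0, 0, -0.9, 0, 0, 0, -0.2, 0, 0, -0.6, 0, 0, 0, -0.2, 0, 0, -0.42, 0, 0, 0, -0.2, 0, 0, 0, 0, 0, 0, -0.2, 0, 0, 0, 0, 0, 0, 1, 0, 0, 0, 0, 0, 0, 1, 0, 0, 0, 0, 0, 0, 1, 0, 0, 0, 0, 0, 0, 1, 0, 0, 0, 0, 0, 0, 1]}}

```text
time: 11.55
tcp_pos: [0.5551, -0.1546, 0.0128]
eef_rot: [[-1.0, -0.0, 0.002], [-0.0, 1.0, -0.001], [-0.002, -0.001, -1.0]]
contact_force: [-1.0, 0.9, 5.8]
opening: 0.262
grasp_force: 29.7
```

>>> {"name": "arm_command", "arguments": {"motion": [0, 0, 0.96, 0, 0, 0, 1, 0, 0, 0.96, 0, 0, 0, 1, 0, 0, 0.96, 0, 0, 0, 1, 0, 0, 0.96, 0, 0, 0, 1, 0, 0, 0.96, 0, 0, 0, 1, 0, 0, 0.96, 0, 0, 0, 1, 0, 0, 0.96, 0, 0, 0, 1, 0.03, 1, 0, 0, 0, 0, 1, 0.03, 1, 0, 0, 0, 0, 1, 0.03, 1, 0, 0, 0, 0, 1, 0.03, 1, 0, 0, 0, 0, 1, 0.03, 1, 0, 0, 0, 0, 1, 0, 0, 0, 0, 0, 0, 1, 0, 0, 0, 0, 0, 0, 1]}}

```text
time: 13.3
tcp_pos: [0.5587, -0.0047, 0.2132]
eef_rot: [[-1.0, -0.0, -0.0], [-0.0, 1.0, -0.0], [0.0, -0.0, -1.0]]
contact_force: [-0.4, -0.3, -1.1]
opening: 0.259
grasp_force: 29.9
```

>>> {"name": "arm_command", "arguments": {"motion": [0, 0, -0.8, 0, 0, 0, 1, 0, 0, -0.8, 0, 0, 0, 1, 0, 0, -0.6, 0, 0, 0, 1, 0, 0, -0.37, 0, 0, 0, 1, 0, 0, 0, 0, 0, 0, 1, 0, 0, 0, 0, 0, 0, 0.3, 0, 0, 0, 0, 0, 0, 0.1, 0, 0, 0, 0, 0, 0, 0, 0, 0, 0, 0, 0, 0, 0, 0, 0, 0.5, 0, 0, 0, 0, 0, 0, 1, 0, 0, 0, 0, 0, 0, 1, 0, 0, 0, 0, 0, 0, 1, 0, 0, 0, 0, 0, 0, 0, 0, 0, 0, 0]}}

```text
time: 15.05
tcp_pos: [0.5608, -0.0047, 0.2452]
eef_rot: [[-1.0, -0.0, 0.007], [-0.0, 1.0, -0.002], [-0.007, -0.002, -1.0]]
contact_force: [-0.2, 0.3, 0.4]
opening: 0.497
grasp_force: 0.0
```

Run:
```python
from h import *
s=env.sense(); print(s["tcp_pos"].round(4),s["opening"],s["contact_force"].round(1),s["time"])
for n in ["scene","top"]:
  p=imaging.get_image(n)
  W=cloud(p);hsv=cv2.cvtColor(p["pixels"],cv2.COLOR_BGR2HSV)
  if n=="scene": cv2.imwrite("pics/s3.png",cv2.resize(p["pixels"][130:330,140:380],(720,600)))
  ok=p["range_z"]>0
  m=ok&np.all((W>(.45,-.11,.06))&(W<(.62,-.03,.16)),-1)&(hsv[...,1]>140)&((hsv[...,0]<8)|(hsv[...,0]>172)); X=W[m];print("bar",X.mean(0).round(4),X.min(0).round(3),X.max(0).round(3))
  # black index lines
  m=ok&np.all((W>(.47,-.09,.085))&(W<(.6,-.045,.13)),-1)&(hsv[...,2]<70); X=W[m]
  if len(X): print("index z",len(X),X.mean(0).round(4))
  # red aim line
  m=ok&np.all((W>(.5,-.36,.08))&(W<(.85,.1,.14)),-1)&(hsv[...,1]>130)&((hsv[...,0]<8)|(hsv[...,0]>172))&(np.hypot(W[...,0]-.53,W[...,1]+.057)>.05); X=W[m]
  if len(X): print("aim",len(X),X.mean(0).round(4),X[X[:,1].argmin()].round(3),X[X[:,1].argmax()].round(3), np.percentile(X[:,2],[10,50,90]).round(4))
```

```text
[ 0.5608 -0.0047  0.2452] 0.49676079250040556 [-0.2  0.3  0.4] 15.05
bar [ 0.5299 -0.0571  0.1039] [ 0.51  -0.062  0.095] [ 0.557 -0.052  0.113]
index z 27 [ 0.5256 -0.0585  0.105 ]
aim 75 [ 0.5801 -0.2486  0.1044] [ 0.504 -0.345  0.106] [ 0.724 -0.08   0.106] [0.1002 0.1054 0.1066]
bar [ 0.5328 -0.0559  0.114 ] [ 0.514 -0.059  0.108] [ 0.552 -0.052  0.12 ]
aim 133 [ 0.5723 -0.2589  0.1084] [ 0.508 -0.329  0.11 ] [ 0.71  -0.098  0.106] [0.1058 0.1091 0.1114]
```

View pics/s3.png

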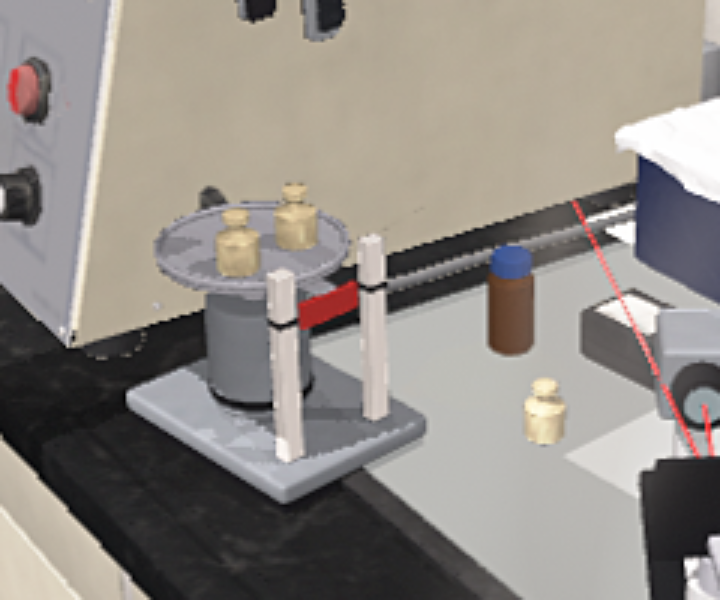

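The bar is now level with the index lines, about 1 mm off. Next is the mirror. I work out pivot ≈ (0.503,-0.3315), so it needs roughly 0.31 rad.

```bash
python3 -c "
from h import *
print(env.sense()['q'].round(3))"
```

```text
[-0.22   0.136  1.638 -0.     1.368 -1.791]
```

>>> {"name": "arm_command", "arguments": {"motion": [-0.225, -0.78, 0, 0, 0, -0.855, -0.2, -0.225, -0.78, 0, 0, 0, -0.855, -0.2, -0.225, -0.78, 0, 0, 0, -0.855, -0.2, -0.225, -0.78, 0, 0, 0, -0.855, -0.2, -0.225, -0.78, 0, 0, 0, -0.855, -0.2, -0.225, -0.78, 0, 0, 0, -0.855, -0.2, -0.225, -0.78, 0, 0, 0, -0.855, -0.2, -0.225, -0.78, 0, 0, 0, -0.855, -0.2, -0.225, -0.78, 0, 0, 0, -0.855, -0.2, -0.225, -0.78, 0, 0, 0, -0.855, -0.2, -0.225, -0.78, 0, 0, 0, -0.855, -0.2, -0.225, -0.78, 0, 0, 0, -0.855, -0.2, -0.225, -0.78, 0, 0, 0, -0.855, -0.2, -0.225, -0.78, 0, 0, 0, -0.855, -0.2, -0.225, -0.78, 0, 0, 0, -0.855, -0.2, -0.225, -0.78, 0, 0, 0, -0.855, -0.2, 0, 0, 0, 0, 0, 0, -0.2, 0, 0, 0, 0, 0, 0, -0.2]}}

```text
time: 17.4
tcp_pos: [0.4506, -0.3778, 0.2401]
eef_rot: [[0.727, 0.686, -0.001], [0.686, -0.727, 0.002], [0.001, -0.002, -1.0]]
contact_force: [0.2, 0.5, 0.7]
opening: 0.599
grasp_force: 0.0
```

>>> {"name": "arm_command", "arguments": {"motion": [0.05, -0.05, -0.8, 0, 0, 0, -0.2, 0, 0, -0.9, 0, 0, 0, -0.2, 0, 0, -0.9, 0, 0, 0, -0.2, 0, 0, -0.9, 0, 0, 0, -0.2, 0, 0, -0.6, 0, 0, 0, -0.2, 0, 0, 0, 0, 0, 0, 0, 0, 0, 0, 0, 0, 0, 1, 0, 0, 0, 0, 0, 0, 1, 0, 0, 0, 0, 0, 0, 1, 0, 0, 0, 0, 0, 0, 1, 0, 0, 0, 0, 0, 0, 1], "force": 20}}

```text
time: 18.77
tcp_pos: [0.4529, -0.3809, 0.1195]
eef_rot: [[0.729, 0.685, 0.001], [0.685, -0.729, -0.002], [-0.0, 0.002, -1.0]]
contact_force: [0.0, 1.6, 6.5]
opening: 0.132
grasp_force: 21.6
```

>>> {"name": "arm_command", "arguments": {"motion": [0.085, -0.086, 0, 0, 0, 0.297, 1, 0.09, -0.081, 0, 0, 0, 0.297, 1, 0.094, -0.077, 0, 0, 0, 0.297, 1, 0.098, -0.072, 0, 0, 0, 0.297, 1, 0.101, -0.067, 0, 0, 0, 0.297, 1, 0.104, -0.061, 0, 0, 0, 0.297, 1, 0, 0, 0, 0, 0, 0, 1, 0, 0, 0, 0, 0, 0, 1, 0, 0, 0, 0, 0, 0, 1]}}

```text
time: 19.9
tcp_pos: [0.4703, -0.3935, 0.1195]
eef_rot: [[0.484, 0.875, 0.002], [0.875, -0.484, -0.001], [0.0, 0.002, -1.0]]
contact_force: [-0.1, 2.5, 6.8]
opening: 0.131
grasp_force: 21.7
```

```bash
cat > aim.py <<'E'
from h import *
import sys
s=env.sense(); print(s["tcp_pos"].round(4),s["opening"],s["contact_force"].round(1),s["grasp_force"],s["time"])
for n in ["scene","top"]:
  p=imaging.get_image(n)
  W=cloud(p);hsv=cv2.cvtColor(p["pixels"],cv2.COLOR_BGR2HSV).astype(int)
  cv2.imwrite(f"pics/{n}{sys.argv[1]}.png",cv2.resize(p["pixels"][150:350,180:420] if n=="scene" else p["pixels"][160:340,150:450],None,fx=2.6,fy=2.6,interpolation=2))
  red=(hsv[...,1]>110)&((hsv[...,0]<8)|(hsv[...,0]>172))&(hsv[...,2]>90)
  # ray-plane z=.1075 intersection
  v,u=np.nonzero(red); K=p["K"]; d=np.stack([(u-K[0,2])/K[0,0],-(v-K[1,2])/K[1,1],-np.ones(len(u))],-1)@p["T"][:3,:3].T
  c=p["T"][:3,3]; X=c+d*((.1075-c[2])/d[:,2])[:,None]
  g=(X[:,0]>.45)&(X[:,0]<.62)&(X[:,1]>-.32)&(X[:,1]<-.075); L=X[g][:,:2].astype(np.float32)
  b=(np.abs(W[v,u,0]-.53)<.03)&(np.abs(W[v,u,1]+.057)<.012)&(np.abs(W[v,u,2]-.105)<.02)
  bar=X[b].mean(0)[:2] if b.any() else None
  print(n,len(L),"bar",bar,"barz",W[v[b],u[b],2].mean())
  if len(L)>8:
    vx,vy,x,y=cv2.fitLine(L,cv2.DIST_HUBER,0,.01,.01).ravel(); 
    if vy<0: vx,vy=-vx,-vy
    dx=bar-[x,y]; print("angle",np.degrees(np.arctan2(vy,vx)).round(2),"span",L.min(0),L.max(0),"bar lateral (left +)",vx*dx[1]-vy*dx[0])
E
python3 aim.py 4
```

```text
[ 0.4703 -0.3935  0.1195] 0.1305087312014857 [-0.1  2.5  6.8] 21.692180335521698 19.9
scene 128 bar [ 0.52469607 -0.06177428] barz 0.1041714866365863
angle 87.06 span [ 0.49908274 -0.30208325] [ 0.5139879  -0.07569459] bar lateral (left +) -0.012163927011431024
top 303 bar [ 0.52977487 -0.05533094] barz 0.11333957655823387
angle 95.63 span [ 0.5023105 -0.3188352] [ 0.5700566  -0.07878124] bar lateral (left +) -0.02071899507975502
```

View pics/top4.png

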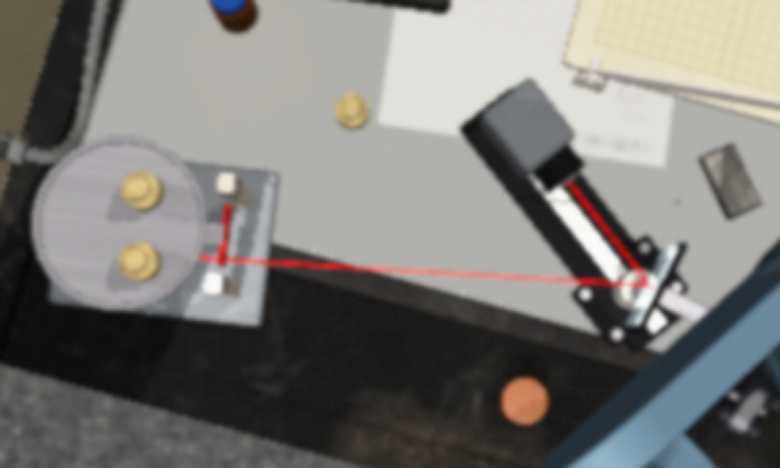

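The line now hits the bar near its left end, at (222,262) against the bar's centre at about (226,234) in the crop, so it overshot by about 15 mm. I'll turn back about 1.6°.

>>> {"name": "arm_command", "arguments": {"motion": [-0.03, 0.017, 0, 0, 0, -0.08, 1, -0.03, 0.017, 0, 0, 0, -0.08, 1, 0, 0, 0, 0, 0, 0, 1, 0, 0, 0, 0, 0, 0, 1, 0, 0, 0, 0, 0, 0, 1]}}

```text
time: 20.62
tcp_pos: [0.4684, -0.3926, 0.1195]
eef_rot: [[0.509, 0.861, 0.002], [0.861, -0.509, -0.001], [0.0, 0.002, -1.0]]
contact_force: [0.3, 3.2, 7.2]
opening: 0.132
grasp_force: 21.7
```

```bash
python3 aim.py 5
```

```text
[ 0.4684 -0.3926  0.1195] 0.13197176721993686 [0.3 3.2 7.2] 21.69820010662079 20.625
scene 123 bar [ 0.52480478 -0.06207207] barz 0.10406365366674539
angle 83.64 span [ 0.5012073  -0.30060813] [ 0.52926654 -0.07599726] bar lateral (left +) 0.003944231032809166
top 183 bar [ 0.53290253 -0.05598722] barz 0.11361620228308895
angle 32.37 span [ 0.503981  -0.3188352] [ 0.5700566  -0.08185337] bar lateral (left +) 0.21082618498118566
```

View pics/top5.png

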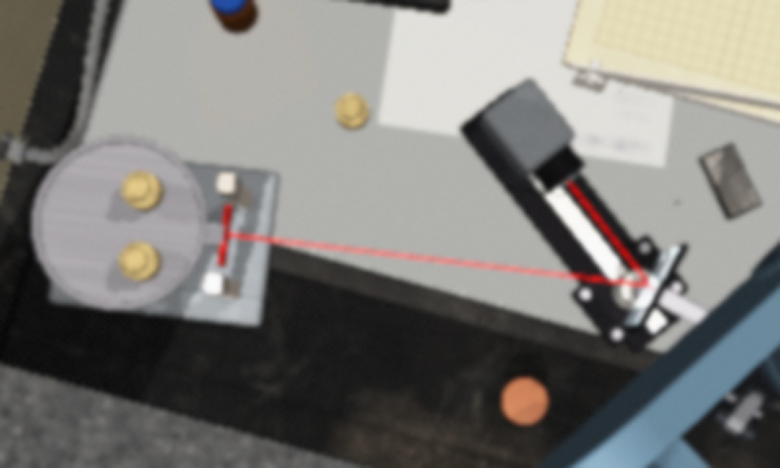

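View pics/scene5.png

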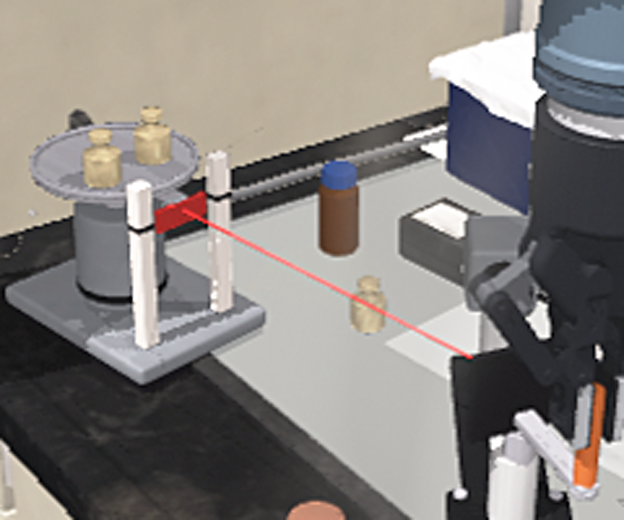

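The line lands at the middle of the bar, at (226,236) in the top crop and about (185,212) in the scene crop. The handle is still gripped and the bystanders haven't moved, so I'm handing in.

```bash
python3 -c "
from h import *
print(sign_off())"
```

```text
the job is handed in; nothing more can be done
None
```

I put two brass weights on the pan, which brought the red bar to within about 1 mm of the index lines. I then turned the mirror until the aiming line landed mid-bar, and handed the job in with the handle still gripped; the sign-off call returned no verdict.

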